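# Block the empty space in a sensor carton

### The arm

A 6-joint arm with a two-finger parallel gripper is mounted at the origin on the work surface. World frame = base frame: x ahead of the robot, y to its left, z up, the work surface at z = 0. Lengths are in mm, angles in rad, forces in N, time in s.
With the tool pointing down it reaches from about 300 to 850 mm from the base axis. Payload 5.4 kg.
Tool frame: the origin (TCP) lies midway between the tips of the shut fingers; the grasp point (between the pads) lies 19 mm behind it; z points along the fingers, y is the line along which they close (so a half turn about z gives the same grasp; the last joint's range is limited). The gripper opens to 85 mm and grips with 20 to 120 N. Pads are 22 mm wide; open, the fingers measure 114 mm over their backs; the gripper's body (76 mm by 85 mm) begins 54 mm behind the grasp point. The pads swing forward as they close: fully open they stand 13 mm farther back than shut.
Start: joints at [0.997, 0.158, 1.597, -0, 1.386, -0.21], TCP at [204.61, 537.346, 191.499] pointing down, gripper open.
Joint ranges: [-2.91, 2.91], [-0.94, 2.29], [0.18, 2.7], [-1.29, 4.43], [0.17, 2.64], [-3, 3]. Speed limits (rad/s): [2.57, 2.57, 3.14, 3.14, 3.14, 3.14].

### API

Orientations are given as a unit quaternion [w, x, y, z].
In Python, from rig import r gives the robot as it stands.
- The arm moves only by the tool play_rows, never from a script. Its argument "targets" is a list of rows, each a list of 5 numbers: the closure in counts, from 0 (fully open) to 255 (shut), then the shift along the world's x, y, z in mm, then the turn about the world's z in degrees. In form: [[claw, x, y, z, twist], ...]. A call has 1 to 12 rows; each row is the pose to reach, as a shift and turn from the pose commanded when the call began; what a row does not reach only later rows make up. A row lasts 1/10 s, in which the tool goes at most 50 mm and 8.59 degrees, less where a joint would pass 70% of its speed; a pose out of reach is approached as far as the arm can. A call with a gripper value outside its range is refused whole. The fingers move at their own pace and stop on an object; "grip_force" is the grip in N (left out, the last holds). Time passes only in rows, so rows that repeat a pose let the fingers close. It gives the time, the measured TCP pose, the force, the opening and the grip force at its end, in the units of the state.
- r.read_state(): the state, without advancing time (a new reading comes with each control period).
- r.get_image(name): name is "side" or "top"; returns a dict with "image" (480x640x3 uint8, red, green, blue), "fov_y" (degrees; the focal length in pixels is half the picture's height over the tangent of half this angle, whatever the lens; pixels are square), "cx", "cy" (the principal point, pixels), "k1" (the pictures are not rectified: a ray, as slopes to the right and down, at radius r is drawn at 1 + k1 r^2 times it, then the intrinsics apply), "R" (3x3) and "t" (3): a world point X has camera coordinates R X + t. Camera axes: x right, y down, z forward; pixel columns grow to the right and rows downward; lengths in mm; the calibration is good to about 2 mm. A picture is of the moment at which its call begins. There is no depth.
- r.close_job(): hands the job in; it is judged then, once.
Trained networks look in a picture, given as the dict that the camera call returned (one of the last four; its "shot" number tells which), for a name from the list of things; names that differ only in an ending like _2 or _b are one class to them, and where a whole thing is asked for, a point or a joint stands for the part that bears it (a point fixed in the world has none). Each returns a list of dicts, best first, with "conf" (0 to 1); they miss things now and then, are a little off and sometimes report something else, mostly with a low value. They report only what shows in the picture. A call takes as long as a camera call. They do not tell look-alikes from the thing itself.
- r.masks_of(target, picture): "pixels" (480x640 bool, what is visible of it) and "bbox" ([centre column, centre row, width, height] as shares, 0 to 1, of the picture: columns of its width, rows of its height, round what is visible of it).
- r.place_of(target, picture): "location" ([column, row] as shares, 0 to 1, of the picture: columns of its width, rows of its height: a listed point, or the origin of a listed thing).
The state is a dict: "t": time; "qpos": joint angles; "joint_velocities": joint speeds; "effort": joint torques, N m; "ee_pos": TCP position; "tcp_rot": TCP orientation; "ft_force": force on the tool from outside, world axes, zero at the start; "moment": the same for the moment, N m; "opening": finger opening in mm; "gripper_force": force on a finger pad.
Only numpy, scipy, OpenCV 4.12 (cv2) and the standard library are available. Lean on these libraries where they do the work, as an engineer would, in place of code of your own. Each camera call takes 0.05 s, during which the arm holds its last target. There are 200 camera calls.

### The job

The sensor carton on the classroom bench is packed except for one empty space in its row, at one end or in the middle. Pick the cork block that fills that space without forcing and leaves the least play, and stand it upright on the carton's floor, square to the carton and about midway along the space. Leave the other two blocks where they stand.

Things in the scene. Friction and masses are not known exactly. Their poses are not given: they have to be found in the camera images.
- gap (a point): Centre of the empty space, on the carton's floor 4 mm above the bench, where a yellow paper slip lies. 68 mm wide (y), 150 mm long (x); z up. Beside it in y: a carton wall or loose instruments 34 to 36 mm high (dark blue logger, light blue box), so fingers fit only at a block's x sides. Carton: fixed, open, red outside, white inside, 158 x 214 mm, walls 4 mm, rim 84 mm above the bench.
- block_medium_center (a point): Centre, half-way up, of the medium cork block: an upright square prism 54 x 54 mm (x, y) and 75 mm high (z), about 50 g. Standing on the bench at the start, as are the other blocks, in any order.
- block_small_center (a point): Centre, half-way up, of the small cork block: upright square prism 30 x 30 mm, 75 mm high.
- block_large_center (a point): Centre, half-way up, of the large cork block: upright square prism 80 x 80 mm, 75 mm high.
Mind the look-alikes: they are no part of the job. Leave any purple look-alike of the part that bears block_medium_center alone.

How it is judged:
By the outcome, as a careful person would: the job done as asked, in the order asked, and still so for the second after the job is handed in, with the robot touching nothing.
It also fails if it takes over 35 s, if anything falls off the work surface, if the arm or the gripper's body presses on something with over 40 N, if the wrist force passes 120 N, or if a joint passes its speed limit or range.

## Working session

There is one attempt and no reset: what is moved stays moved. The work goes in short steps, Python scripts to look and compute and a tool call to move; the robot and the scene stay as the last step left them, time stands still between calls to the robot, and variables do not carry over. Pictures are saved under pics/ and viewed, at most 12 in all, crops included, and the job is handed in when it is done.

Besides the shell and the picture viewer there is one more tool, called after "Call:" as name(argument=value, ...), one argument or row to a line, values as JSON. play_rows: Moves the arm, as the interface text tells. Its arguments: {"type":"object","properties":{"targets":{"type":"array"},"grip_force":{"type":"number"}},"required":["targets"]}

```bash
mkdir -p pics; cat > h.py <<'E'
import numpy as np, cv2
from rig import r
def K(p):
    f=240/np.tan(np.radians(p["fov_y"])/2)
    return np.array([[f,0,p["cx"]],[0,f,p["cy"]],[0,0,1.]]), np.array([p["k1"],0,0,0,0.])
def proj(p,X):
    k,d=K(p); return cv2.projectPoints(np.array(X,float).reshape(-1,1,3),cv2.Rodrigues(np.array(p["R"]))[0],np.array(p["t"],float),k,d)[0].reshape(-1,2)
def ray(p,px):
    k,d=K(p); u=cv2.undistortPoints(np.array(px,float).reshape(-1,1,2),k,d).reshape(-1,2)
    R=np.array(p["R"]);t=np.array(p["t"])
    return -R.T@t,(R.T@np.c_[u,np.ones(len(u))].T).T
def onz(p,px,z):
    c,d=ray(p,px); return c+d*((z-c[2])/d[:,2])[:,None]
E
python3 - <<'E'
from h import *
for n in("top","side"):
    p=r.get_image(n); cv2.imwrite(f"pics/{n}0.png",p["image"][...,::-1])
    print(n,p["fov_y"],p["k1"],(-np.array(p["R"]).T@p["t"]).round())
    for w,z in(("gap",4),("block_medium_center",37.5),("block_small_center",37.5),("block_large_center",37.5)):
        for o in r.place_of(w,p)[:3]:
            px=np.array(o["location"])*[640,480]; print(w,round(o["conf"],2),px.round(1),onz(p,px,z).round(1))
E
```

```text
top 47.269040206656115 -0.09113731530798588 [413. -37. 957.]
gap 0.96 [211.  240.3] [[551.4 160.1   4. ]]
block_medium_center 0.85 [495.  160.8] [[ 682.2 -338.8   37.5]]
block_medium_center 0.81 [503.6 227.1] [[ 565.  -346.8   37.5]]
block_small_center 0.62 [388.7 297.9] [[ 446.8 -146.6   37.5]]
side 56.596606648890436 -0.030822682216799405 [ 403. -654.  529.]
gap 0.64 [379.  374.7] [[ 577.4 -322.6    4. ]]
gap 0.49 [288.9 189.2] [[551.8 174.1   4. ]]
block_medium_center 0.85 [380.9 377.6] [[ 567.1 -348.4   37.5]]
block_medium_center 0.75 [459.1 356.7] [[ 680.1 -344.4   37.5]]
block_small_center 0.89 [264.4 283.5] [[ 450.1 -142.5   37.5]]
block_large_center 0.7 [375.8 266.3] [[ 634.4 -146.8   37.5]]
block_large_center 0.59 [377.4 377. ] [[ 563.1 -346.4   37.5]]
```

View pics/top0.png

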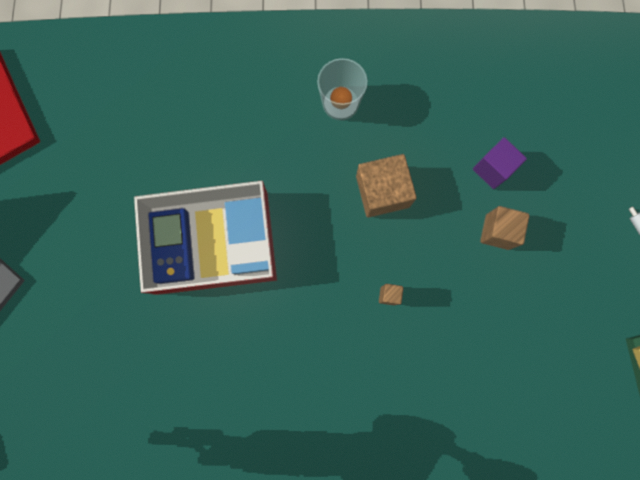

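View pics/side0.png

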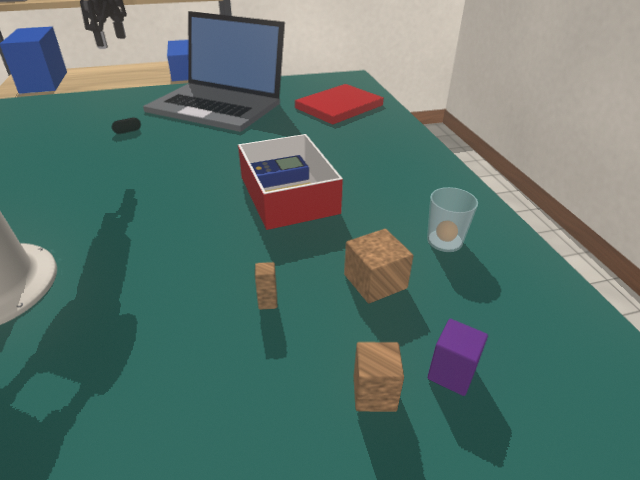

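The top picture shows the carton around (205,237), with the yellow slip near (211,243) between the dark blue logger and the light blue box, so the space is in the middle of the row. There are four look-alike candidates:
- Cork medium: top (504,228), side (379,377).
- Purple prism, leave alone: top (500,162).
- Cork large: top (386,186).
- Cork small: top (391,295).

The space is 68 mm wide, so the large block (80 mm) won't fit and the medium cork block (54 mm) leaves the least play.

```bash
cat > m.py <<'E'
from h import *
from scipy.optimize import minimize
def prism(x,y,a,w=54,z0=0,z1=75):
    c,s=np.cos(a),np.sin(a)
    return np.array([[x+c*i-s*j,y+s*i+c*j,z] for z in(z0,z1) for i in(-w/2,w/2) for j in(-w/2,w/2)])
def iou(ps,ms,P):
    t=0
    for p,m in zip(ps,ms):
        h=cv2.convexHull(proj(p,P).astype(np.float32)); im=np.zeros((480,640),np.uint8)
        cv2.fillConvexPoly(im,np.round(h*16).astype(np.int32),1,shift=4)
        t+=(im.astype(bool)&m).sum()/(im.astype(bool)|m).sum()
    return t
def fit(ps,ms,x0):
    best=None
    for a in np.radians(range(-45,45,10)):
        q=minimize(lambda v:-iou(ps,ms,prism(v[0],v[1],v[2]/50)),[x0[0],x0[1],a*50],method="Nelder-Mead",options=dict(initial_simplex=np.array([x0[0],x0[1],a*50])+np.array([[0,0,0],[6,0,0],[0,6,0],[0,0,6]])))
        if best is None or q.fun<best.fun: best=q
    return best.x[:2],np.degrees(best.x[2]/50),best.fun
E
python3 - <<'E'
from m import *
ps=[r.get_image(n) for n in("top","side")]; ms=[]
for p in ps:
    o=[o for o in r.masks_of("block_medium_center",p)]
    print([(round(q["conf"],2),(np.array(q["bbox"][:2])*[640,480]).round()) for q in o])
    e=proj(p,[[566,-347,37]])[0]
    ms.append(min(o,key=lambda q:np.hypot(*(np.array(q["bbox"][:2])*[640,480]-e)))["pixels"])
print(fit(ps,ms,[566,-347]))
for p,m in zip(ps,ms):
    x,y,_=0,0,0
    print(fit([p],[m],[566,-347]))
im=ps[0]["image"][...,::-1]
a=cv2.resize(im[170:305,120:285],None,fx=4,fy=4,interpolation=3)
b=cv2.resize(im[195:260,470:540],None,fx=4,fy=4,interpolation=3)
c=np.zeros((540,660+280,3),np.uint8); 
cv2.imwrite("pics/c1.png",a);cv2.imwrite("pics/c2.png",np.hstack([b,cv2.resize(ps[1]["image"][335:420,340:430,::-1],(280,260))]))
s=r.read_state(); print(s["tcp_rot"],s["t"])
E
```

```text
[(0.94, array([505., 229.])), (0.62, array([499., 163.]))]
[(0.9, array([378., 377.])), (0.84, array([457., 358.]))]
(array([ 562.39182016, -344.47434194]), np.float64(-18.27087881074471), np.float64(-1.7951930668489895))
(array([ 563.17179172, -345.47874808]), np.float64(-19.36301635501794), np.float64(-0.8846153846153846))
(array([ 561.57124227, -346.11257419]), np.float64(70.06244909026582), np.float64(-0.9152290303390839))
[1.14654439e-05 1.80899298e-01 9.83501624e-01 1.57999241e-05] 0.7
```

View pics/c1.png

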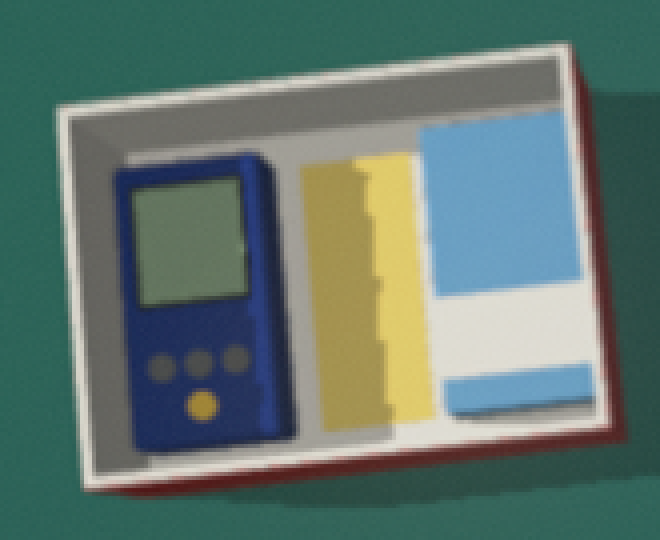

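View pics/c2.png

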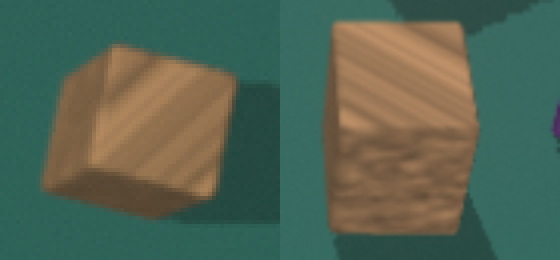

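```bash
cat > n.py <<'E'
from m import *
from scipy.optimize import least_squares
p=r.get_image("top")
f=lambda c,o:np.array(c)/4+o-0.375
def rect(W,w,h):
    # corners ordered TL,TR,BR,BL : (+x,+y),(+x,-y),(-x,-y),(-x,+y)
    L=np.array([[w,h],[w,-h],[-w,-h],[-w,h]])/2
    g=lambda v:(L@np.array([[np.cos(v[2]),np.sin(v[2])],[-np.sin(v[2]),np.cos(v[2])]])+v[:2])
    s=least_squares(lambda v:(g(v)-W[:,:2]).ravel(),[*W[:,:2].mean(0),0],x_scale=[1,1,.01])
    return s.x[:2],np.degrees(s.x[2]),np.abs(s.fun).max()
b=onz(p,f([(115,45),(235,75),(213,200),(90,165)],[470,195]),75); print("block",rect(b,54,54))
W=onz(p,f([(57,105),(570,43),(610,428),(85,490)],[120,170]),84); c,a,e=rect(W,158,214); print("carton",c,a,e)
R=np.array([[np.cos(np.radians(a)),np.sin(np.radians(a))],[-np.sin(np.radians(a)),np.cos(np.radians(a))]])
loc=lambda q,z:((onz(p,f(q,[120,170]),z)[:,:2]-c)@R.T).round(1).tolist()
print("slip",loc([(302,165),(418,152),(437,418),(325,430)],4.))
print("logger floor edge",loc([(275,170),(296,437)],4.),"box top edge",loc([(421,128),(447,415)],36.))
print("g",loc([(f_[0],f_[1]) for f_ in [((211-120+.375)*4,(240.3-170)*4)]],4))
s=r.read_state();w,x,y,z=s["tcp_rot"];print("toolyaw",np.degrees(2*np.arctan2(y,x)),"tool y axis world deg",np.degrees(2*np.arctan2(y,x))-90)
E
python3 n.py
```

```text
block (array([ 562.38189581, -345.8566633 ]), np.float64(-14.890086384120673), np.float64(1.7701202689804632))
carton [547.55089048 159.06940008] 6.356022562694496 0.9990741646103061
slip [[60.3, 24.4], [59.8, -28.0], [-59.4, -25.3], [-58.9, 24.4]]
logger floor edge [[59.5, 36.7], [-60.5, 37.4]] box top edge [[62.9, -35.4], [-61.9, -34.9]]
g [[4.6, 0.6]]
toolyaw 159.1576681863566 tool y axis world deg 69.1576681863566
```

The crop confirms the plain cork medium block at about (562,-346), yaw about -16°, well clear of the purple prism. The carton is centred at (547.5,159), yaw 6.4°, and its space lies about on the centre.

Call:
play_rows(
  targets=[
    [0,15,-40,0,-4],
    [0,30,-80,0,-8],
    [0,48,-120,0,-12],
    [0,64,-160,0,-16],
    [0,82,-200,0,-20],
    [0,98,-240,0,-24],
    [0,114,-280,0,-28],
    [0,130,-320,0,-32],
    [0,146,-360,0,-36],
    [0,162,-400,0,-40],
    [0,178,-440,0,-43],
    [0,178,-440,0,-43],
  ],
  grip_force=30,
)

```text
t: 1.95
ee_pos: [384.2, 93.2, 191.9]
tcp_rot: [0.001, 0.532, 0.847, -0.0]
ft_force: [0.2, 0.4, 0.1]
opening: 85.1
gripper_force: 0.0
```

Call:
play_rows(
  targets=[
    [0,15,-40,0,-4],
    [0,30,-80,0,-8],
    [0,48,-120,0,-12],
    [0,64,-160,0,-16],
    [0,82,-200,0,-20],
    [0,98,-240,0,-24],
    [0,114,-280,0,-28],
    [0,130,-320,0,-32],
    [0,146,-360,0,-36],
    [0,162,-400,0,-40],
    [0,180,-443,0,-42],
    [0,180,-443,0,-42],
  ],
)

```text
t: 3.15
ee_pos: [563.2, -349.4, 189.0]
tcp_rot: [-0.001, 0.799, 0.601, -0.001]
ft_force: [-0.0, 1.2, 0.1]
opening: 85.4
gripper_force: 0.0
```

```bash
python3 - <<'E'
from h import *
s=r.read_state();w,x,y,z=s["tcp_rot"];print(s["t"],s["ee_pos"],"y axis",np.degrees(2*np.arctan2(y,x))-90,s["qpos"])
p=r.get_image("side"); cv2.imwrite("pics/s2.png",p["image"][...,::-1])
E
```

```text
3.15 [ 563.18329511 -349.41535466  188.95292852] y axis -16.04745991961954 [-7.36742108e-01  3.86406248e-01  1.32723025e+00 -9.00430887e-04
  1.42932258e+00 -4.56533524e-01]
```

View pics/s2.png

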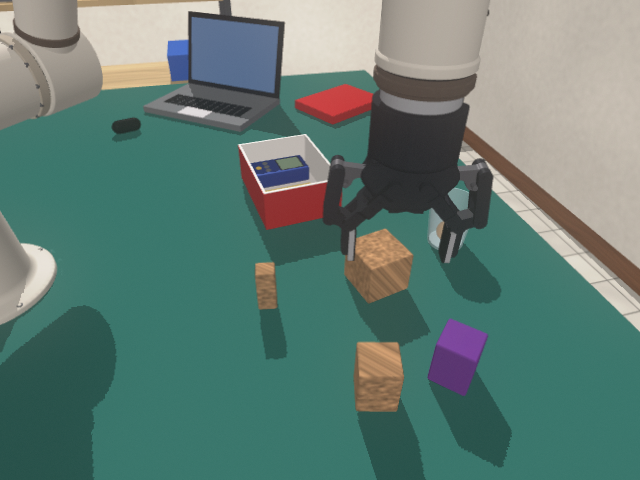

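The fingers straddle the column above the cork block at (379,377), with the purple prism clear at (458,357). I'll make a small correction and go down.

Call:
play_rows(
  targets=[
    [0,0,2,-30,0],
    [0,0,3,-60,0],
    [0,0,3,-85,0],
    [0,0,3,-85,0],
    [0,0,3,-85,0],
  ],
)

```text
t: 3.7
ee_pos: [562.9, -341.4, 107.3]
tcp_rot: [-0.0, 0.797, 0.603, 0.0]
ft_force: [0.6, -0.1, 0.6]
opening: 85.2
gripper_force: 0.0
```

```bash
python3 - <<'E'
from h import *
s=r.read_state();print(s["t"],s["ee_pos"])
p=r.get_image("side");q=r.get_image("top")
a=cv2.resize(p["image"][210:430,300:500,::-1],(400,440)); b=cv2.resize(q["image"][130:350,420:620,::-1],(400,440))
cv2.imwrite("pics/s3.png",np.hstack([a,b]))
E
```

```text
3.7 [ 562.90417486 -341.41312723  107.28717429]
```

View pics/s3.png

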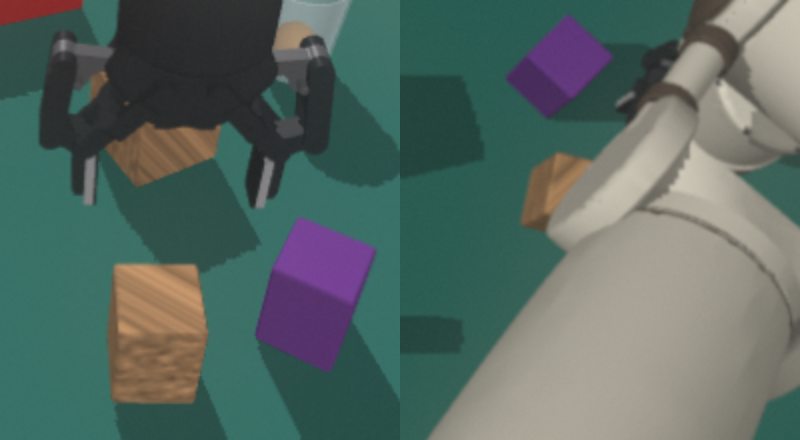

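```bash
python3 - <<'E'
from h import *
p=r.get_image("side");s=r.read_state();print(s["ee_pos"])
u=np.array([np.cos(np.radians(-15.5)),np.sin(np.radians(-15.5)),0])
t=np.array(s["ee_pos"])+[0,0,13]
print(((proj(p,[t-42*u,t+42*u,t-42*u-[0,0,13],t+42*u-[0,0,13]])-[300,210])*2).round())
E
```

```text
[ 563.91590258 -343.21079717  109.20869855]
[[ 95. 242.]
 [239. 244.]
 [ 94. 256.]
 [236. 258.]]
```

```bash
python3 - <<'E'
from h import *
p=r.get_image("side");s=r.read_state();print(s["ee_pos"],s["t"])
u=np.array([np.cos(np.radians(-16)),np.sin(np.radians(-16)),0])
t=np.array(s["ee_pos"])
im=p["image"][...,::-1].copy()
im=cv2.resize(im[150:430,250:550],None,fx=2,fy=2)
for z,c in((0,(0,0,255)),(13,(0,255,255)),(32,(255,255,0))):
    for q in (proj(p,[t-42.5*u+[0,0,z],t+42.5*u+[0,0,z]])-[250,150])*2: cv2.circle(im,tuple(int(v) for v in q),3,c,-1)
P=[[562.4+27*np.sqrt(2)*np.cos(np.radians(45+90*k-16)),-345.8+27*np.sqrt(2)*np.sin(np.radians(45+90*k-16)),z] for z in(75,0) for k in range(4)]
for q in (proj(p,P)-[250,150])*2: cv2.circle(im,tuple(int(v) for v in q),3,(0,255,0),-1)
cv2.imwrite("pics/s4.png",im)
E
```

```text
[ 563.766781   -343.29494646  108.95847056] 3.9
```

View pics/s4.png

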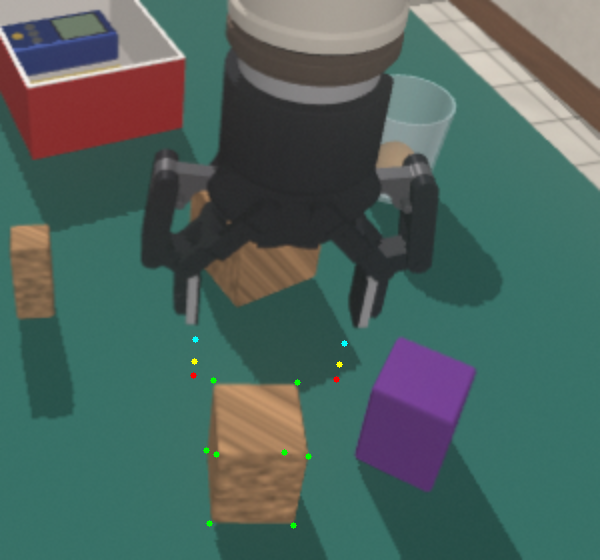

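```bash
python3 - <<'E'
from h import *
p=r.get_image("side")
def go(T,a,px):
    u=np.array([np.cos(np.radians(a)),np.sin(np.radians(a)),0]);T=np.array(T)
    for z in(0,13,30,45): print(z,proj(p,[T-42.5*u+[0,0,z],T+42.5*u+[0,0,z]]).round().tolist(),px)
    c,d=ray(p,px); A=np.c_[-d[0],d[1]]; s=np.linalg.lstsq(A,85*u,rcond=None); print("tri",((c+d[0]*s[0][0]+c+d[1]*s[0][1])/2).round(),s[1])
go([563.2,-349.4,189],-16,[(354,258),(446,260)])
go([563.8,-343.3,109],-16,[(348,311),(427,312)])
go([204.6,537.3,191.5],69.16,[(100,46),(120,36)])
E
```

```text
0 [[351.0, 294.0], [431.0, 296.0]] [(354, 258), (446, 260)]
13 [[352.0, 285.0], [433.0, 287.0]] [(354, 258), (446, 260)]
30 [[353.0, 273.0], [436.0, 275.0]] [(354, 258), (446, 260)]
45 [[354.0, 262.0], [438.0, 264.0]] [(354, 258), (446, 260)]
tri [ 555. -372.  260.] [0.01105172]
0 [[347.0, 338.0], [418.0, 340.0]] [(348, 311), (427, 312)]
13 [[347.0, 331.0], [420.0, 332.0]] [(348, 311), (427, 312)]
30 [[348.0, 321.0], [422.0, 323.0]] [(348, 311), (427, 312)]
45 [[348.0, 312.0], [424.0, 314.0]] [(348, 311), (427, 312)]
tri [ 559. -356.  171.] [0.73200319]
0 [[109.0, 71.0], [126.0, 60.0]] [(100, 46), (120, 36)]
13 [[108.0, 65.0], [125.0, 55.0]] [(100, 46), (120, 36)]
30 [[106.0, 58.0], [123.0, 48.0]] [(100, 46), (120, 36)]
45 [[104.0, 51.0], [121.0, 41.0]] [(100, 46), (120, 36)]
tri [224. 403. 280.] [1.87282638]
```

Reported TCP and the visible fingertips disagree: they sit about 45 mm above the TCP, against the 13 mm expected. I'll go down in steps and check by sight.

Call:
play_rows(
  targets=[
    [0,-1,-2,-25,0],
    [0,-1,-2,-50,0],
    [0,-1,-2,-50,0],
    [0,-1,-2,-50,0],
    [0,-1,-2,-50,0],
  ],
)

```text
t: 4.45
ee_pos: [562.8, -345.6, 58.7]
tcp_rot: [0.002, 0.798, 0.603, 0.0]
ft_force: [0.4, 0.5, 0.5]
opening: 85.8
gripper_force: 0.0
```

```bash
python3 - <<'E'
from h import *
p=r.get_image("side");s=r.read_state();print(s["ee_pos"],s["ft_force"],s["t"])
im=p["image"][...,::-1]
cv2.imwrite("pics/s5.png",cv2.resize(im[230:430,300:500],None,fx=3,fy=3,interpolation=cv2.INTER_CUBIC))
u=np.array([np.cos(np.radians(-16)),np.sin(np.radians(-16)),0]);t=np.array(s["ee_pos"])
for z in(0,13,30,45): print(z,((proj(p,[t-42.5*u+[0,0,z],t+42.5*u+[0,0,z]])-[300,230])*3).round().tolist())
E
```

```text
[ 562.78967534 -345.67862752   58.77674297] [0.66646527 0.06261767 0.20450489] 4.5
0 [[133.0, 407.0], [338.0, 412.0]]
13 [[135.0, 388.0], [342.0, 392.0]]
30 [[137.0, 361.0], [348.0, 366.0]]
45 [[138.0, 338.0], [353.0, 343.0]]
```

View pics/s5.png

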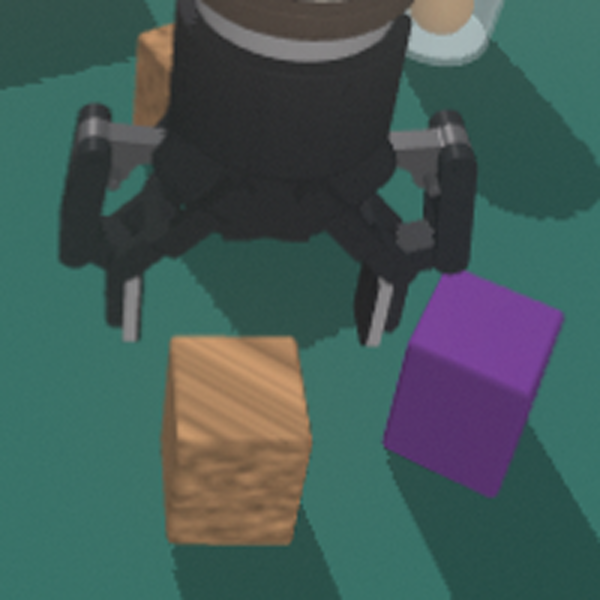

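Call:
play_rows(
  targets=[
    [0,0,0,-14,0],
    [0,0,0,-28,0],
    [0,0,0,-28,0],
    [0,0,0,-28,0],
    [0,0,0,-28,0],
  ],
)

```text
t: 5.0
ee_pos: [561.7, -344.8, 28.6]
tcp_rot: [0.0, 0.798, 0.603, 0.0]
ft_force: [0.6, -0.9, 0.7]
opening: 85.3
gripper_force: 0.0
```

```bash
python3 - <<'E'
from h import *
p=r.get_image("side");q=r.get_image("top");s=r.read_state();print(s["ee_pos"],s["ft_force"],s["t"])
a=cv2.resize(p["image"][250:430,310:460,::-1],None,fx=3,fy=3,interpolation=cv2.INTER_CUBIC)
b=cv2.resize(q["image"][130:310,450:565,::-1],None,fx=3,fy=3,interpolation=cv2.INTER_CUBIC)
cv2.imwrite("pics/s6.png",np.hstack([a,b]))
u=np.array([np.cos(np.radians(-16)),np.sin(np.radians(-16)),0]);t=np.array(s["ee_pos"])
for z in(0,13,30,45): print(z,((proj(p,[t-42.5*u+[0,0,z],t+42.5*u+[0,0,z]])-[310,250])*3).round().tolist(),((proj(q,[t+42.5*u+[0,0,z]])-[450,130])*3+[450,0]).round().tolist())
E
```

```text
[ 561.99499818 -344.96159838   29.08833521] [-0.50066499 -0.44973135  0.58346394] 5.1
0 [[98.0, 388.0], [296.0, 392.0]] [[619.0, 229.0]]
13 [[99.0, 370.0], [300.0, 374.0]] [[627.0, 224.0]]
30 [[101.0, 345.0], [305.0, 350.0]] [[637.0, 218.0]]
45 [[103.0, 323.0], [310.0, 328.0]] [[646.0, 212.0]]
```

View pics/s6.png

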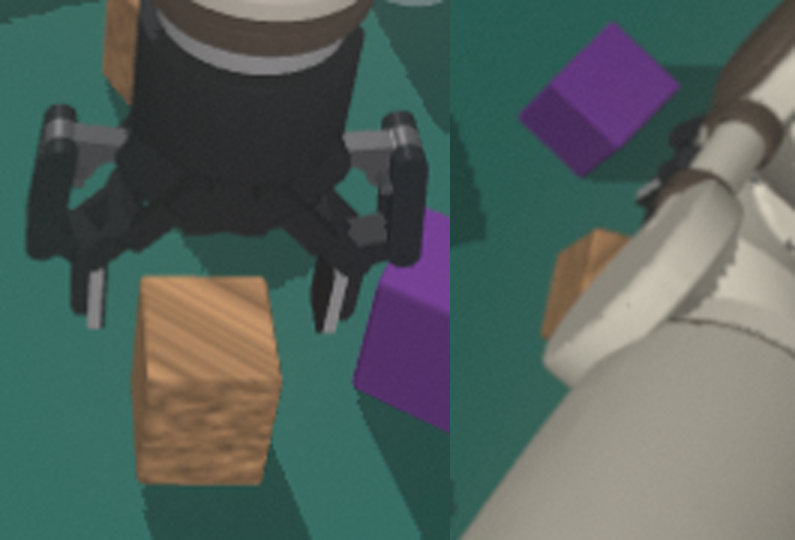

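In the side picture the tips at (93,328) and (328,332) are level with the block's top face. The top picture puts the finger at (650,190), consistent in x and y with tips about 45 mm above the TCP. So x and y are right and the tips still need to go about 40 mm lower.

Call:
play_rows(
  targets=[
    [0,0,0,-8,0],
    [0,0,0,-16,0],
    [0,0,0,-20,0],
    [0,0,0,-20,0],
  ],
)

```text
t: 5.5
ee_pos: [560.8, -343.9, 7.0]
tcp_rot: [-0.001, 0.798, 0.603, -0.0]
ft_force: [0.3, -0.2, 0.3]
opening: 85.0
gripper_force: 0.0
```

Call:
play_rows(
  targets=[
    [0,0,0,-8,0],
    [0,0,0,-16,0],
    [0,0,0,-18,0],
    [0,0,0,-18,0],
  ],
)

```text
t: 5.9
ee_pos: [561.1, -344.3, -10.4]
tcp_rot: [-0.001, 0.798, 0.603, -0.0]
ft_force: [0.7, 0.1, -0.3]
opening: 85.4
gripper_force: 0.0
```

```bash
python3 - <<'E'
from h import *
p=r.get_image("side");s=r.read_state();print(s["ee_pos"],s["ft_force"],s["t"])
im=p["image"].astype(int)
u=np.array([np.cos(np.radians(-16)),np.sin(np.radians(-16)),0]);t=np.array(s["ee_pos"])
# scan colour along finger columns: teal g>r+15; find lowest non-teal row near each finger
m=r.masks_of("block_medium_center",p); print([(round(o["conf"],2),(np.array(o["bbox"])*[640,480,640,480]).round()) for o in m])
for sgn in(-1,1):
    for z in(0,15,30,40,45,55):
        c=proj(p,[t+sgn*48*u+[0,0,z]])[0].round().astype(int); print(sgn,z,c,im[c[1],c[0]])
E
```

```text
[ 561.48580173 -344.5286075    -9.80869893] [-0.03895514  0.65455577 -0.39284393] 5.95
[(0.89, array([381., 379.,  53.,  62.])), (0.85, array([460., 356.,  58.,  75.])), (0.15, array([266., 286.,  22.,  46.]))]
-1 0 [337 396] [ 53 105  95]
-1 15 [337 390] [ 54 106  96]
-1 30 [338 383] [ 53 105  94]
-1 40 [338 378] [ 85 105 102]
-1 45 [338 376] [121 120 121]
-1 55 [338 372] [114 114 114]
1 0 [408 398] [ 54 104  95]
1 15 [410 391] [ 55 104  95]
1 30 [411 385] [ 54 103  94]
1 40 [412 380] [ 59 102  94]
1 45 [413 378] [125 123 125]
1 55 [414 373] [122 119 121]
```

There's no bench contact at a reported z of -10, and the tips show at about +41, so the offset is real. Now I'll close.

Call:
play_rows(
  targets=[
    [255,0,0,0,0],
    [255,0,0,0,0],
    [255,0,0,0,0],
    [255,0,0,0,0],
    [255,0,0,0,0],
    [255,0,0,0,0],
    [255,0,0,0,0],
    [255,0,0,0,0],
  ],
  grip_force=35,
)

```text
t: 6.8
ee_pos: [562.0, -345.0, -8.9]
tcp_rot: [0.001, 0.798, 0.603, 0.0]
ft_force: [0.1, 0.1, 5.0]
opening: 53.5
gripper_force: 38.1
```

Call:
play_rows(
  targets=[
    [255,0,0,15,0],
    [255,0,0,40,0],
    [255,0,0,70,0],
    [255,0,0,100,0],
    [255,0,0,130,0],
    [255,0,0,150,0],
    [255,0,0,150,0],
    [255,0,0,150,0],
  ],
)

```text
t: 7.6
ee_pos: [561.3, -344.4, 140.1]
tcp_rot: [-0.0, 0.798, 0.603, -0.0]
ft_force: [-0.2, -0.3, -0.0]
opening: 53.5
gripper_force: 37.7
```

```bash
python3 - <<'E'
from m import *
s=r.read_state();print(s["ee_pos"],s["ft_force"],s["opening"])
p=r.get_image("side");m=r.masks_of("block_medium_center",p)
for o in m[:3]:
    print(o["conf"],(np.array(o["bbox"])*[640,480,640,480]).round())
P=lambda z:prism(*s["ee_pos"][:2],np.radians(-16),54,z,z+75)
for z in(140,150,160):
    q=proj(p,P(z)); print(z,q.min(0),q.max(0))
E
```

```text
[ 561.26969586 -344.35321115  140.07130969] [-0.22025867 -0.32235176 -0.01568444] 53.45490261630365
0.79 [390. 294.  57.  87.]
0.62 [459. 355.  60.  77.]
140 [358.55363934 256.23427965] [420.33768523 341.93294731]
150 [359.0885977  249.12774614] [421.84471253 335.96906428]
160 [359.6357709  241.83842669] [423.39271834 329.84969092]
```

Call:
play_rows(
  targets=[
    [255,0,25,0,1],
    [255,-1,65,0,3],
    [255,-3,110,0,5],
    [255,-4,155,0,8],
    [255,-5,200,0,10],
    [255,-6,245,0,12],
    [255,-8,290,0,14],
    [255,-9,335,0,16],
    [255,-11,380,0,18],
    [255,-12,425,0,20],
    [255,-13,465,0,22],
    [255,-14,490,0,22],
  ],
)

```text
t: 8.9
ee_pos: [545.8, 148.1, 138.6]
tcp_rot: [-0.001, 0.667, 0.745, -0.001]
ft_force: [0.4, -0.1, -0.1]
opening: 53.9
gripper_force: 37.5
```

Call:
play_rows(
  targets=[
    [255,0,8,0,0],
    [255,0,14,0,0.4],
    [255,0,14,0,0.4],
    [255,0,14,0,0.4],
  ],
)

```text
t: 9.3
ee_pos: [547.6, 158.2, 140.1]
tcp_rot: [-0.0, 0.666, 0.746, -0.0]
ft_force: [0.1, 1.9, 0.3]
opening: 53.5
gripper_force: 37.5
```

```bash
cat > chk.py <<'E'
from m import *
import sys
z0=float(sys.argv[1])
for n in("side","top"):
    p=r.get_image(n);s=r.read_state();m=r.masks_of("block_medium_center",p)
    P=prism(*s["ee_pos"][:2],np.radians(6.4),54,z0,z0+75);q=proj(p,P)
    print(n,"pred",((q.min(0)+q.max(0))/2).round(1),(q.max(0)-q.min(0)).round(1))
    for o in m[:3]: print(round(o["conf"],2),(np.array(o["bbox"])*[640,480,640,480]).round(1))
w,x,y,z=s["tcp_rot"];print(s["t"],s["ee_pos"],np.degrees(2*np.arctan2(y,x))-90,s["ft_force"],s["opening"])
E
python3 chk.py 149
```

```text
side pred [285.3 113.9] [36.4 50.8]
0.85 [286.5 114.1  32.1  48.9]
0.65 [459.2 358.2  58.2  80.2]
top pred [185.6 223.7] [52.7 50.1]
0.94 [198.3 222.4  26.2  47.6]
0.74 [499.6 164.   53.   49.3]
9.45 [547.77994944 158.36327686 140.47035149] 6.476767902724774 [-0.25230856 -0.36193051 -0.49361776] 53.99119768864118
```

Call:
play_rows(
  targets=[
    [255,0,1.5,-20,0],
    [255,0,1.5,-45,0],
    [255,0,1.5,-70,0],
    [255,0,1.5,-90,0],
    [255,0,1.5,-100,0],
    [255,0,1.5,-100,0],
    [255,0,1.5,-100,0],
  ],
)

```text
t: 10.2
ee_pos: [548.4, 160.7, 41.4]
tcp_rot: [0.0, 0.666, 0.746, 0.0]
ft_force: [0.5, -0.1, -0.1]
opening: 53.8
gripper_force: 37.6
```

```bash
python3 - <<'E'
from m import *
p=r.get_image("side");q=r.get_image("top");s=r.read_state();print(s["ee_pos"],s["ft_force"])
a=cv2.resize(p["image"][60:240,220:360,::-1],None,fx=3,fy=3,interpolation=cv2.INTER_CUBIC)
b=cv2.resize(q["image"][170:350,120:245,::-1],None,fx=3,fy=3,interpolation=cv2.INTER_CUBIC)
cv2.imwrite("pics/s7.png",np.hstack([a,b]))
E
```

```text
[548.91609148 160.87051585  42.08435633] [ 0.03250436  0.54650044 -0.90023412]
```

View pics/s7.png

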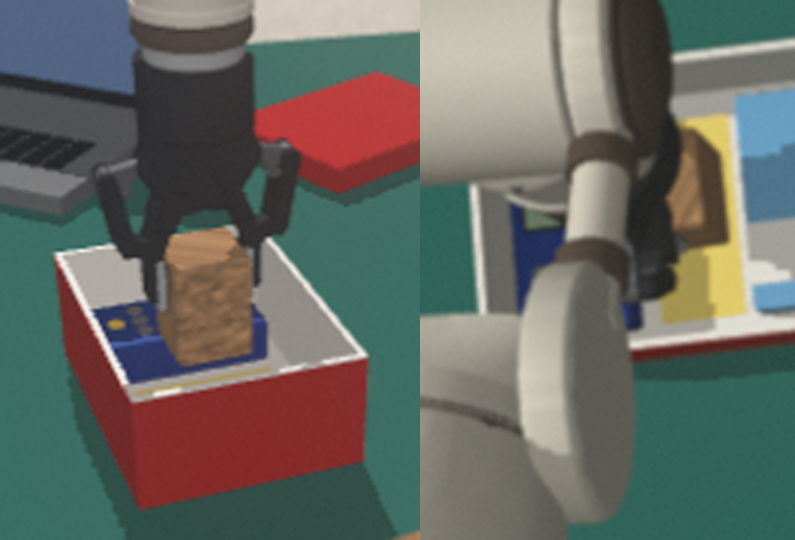

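The block hangs upright and square over the yellow slip. Its right side is at about (727,240) in the crop, left of the light blue box's edge at about (745,150), so I'll lower it slowly.

Call:
play_rows(
  targets=[
    [255,0,0,-12,0],
    [255,0,0,-25,0],
    [255,0,0,-36,0],
    [255,0,0,-42,0],
    [255,0,0,-42,0],
    [255,0,0,-44,0],
    [255,0,0,-45,0],
    [255,0,0,-45,0],
  ],
)

```text
t: 11.1
ee_pos: [547.9, 160.9, -4.2]
tcp_rot: [0.0, 0.666, 0.746, 0.0]
ft_force: [-0.3, 0.5, 0.6]
opening: 53.7
gripper_force: 37.6
```

Call:
play_rows(
  targets=[
    [255,0,0,-1,0],
    [255,0,0,-1.5,0],
    [255,0,0,-1.5,0],
  ],
)

```text
t: 11.4
ee_pos: [548.1, 160.9, -5.0]
tcp_rot: [0.0, 0.666, 0.746, 0.0]
ft_force: [-2.3, -0.2, 4.6]
opening: 53.6
gripper_force: 38.2
```

Contact at 4.6 N. Now release and rise.

Call:
play_rows(
  targets=[
    [200,0,0,0,0],
    [100,0,0,0,0],
    [40,0,0,0,0],
    [30,0,0,0,0],
    [30,0,0,0,0],
    [30,0,0,0,0],
    [30,0,0,0,0],
  ],
)

```text
t: 12.1
ee_pos: [547.5, 160.8, -6.1]
tcp_rot: [-0.0, 0.666, 0.746, -0.0]
ft_force: [0.3, -0.2, 0.4]
opening: 75.4
gripper_force: 0.0
```

Call:
play_rows(
  targets=[
    [30,0,0,10,0],
    [30,0,0,30,0],
    [30,0,0,60,0],
    [30,0,0,100,0],
    [30,0,0,140,0],
    [30,0,0,180,0],
    [30,0,-40,190,0],
    [30,0,-80,190,0],
    [30,0,-120,190,0],
    [30,0,-160,190,0],
    [30,0,-200,190,0],
    [30,0,-240,190,0],
  ],
)

```text
t: 13.3
ee_pos: [547.5, -80.8, 185.0]
tcp_rot: [0.001, 0.666, 0.746, 0.0]
ft_force: [1.1, -0.4, -0.6]
opening: 75.3
gripper_force: 0.0
```

```bash
python3 - <<'E'
from m import *
s=r.read_state();print(s["ee_pos"],s["t"],s["opening"])
ps=[r.get_image(n) for n in("top","side")];ms=[];
for p in ps:
    for o in r.masks_of("block_medium_center",p)[:3]:
        b=np.array(o["bbox"])*[640,480,640,480]; print(round(o["conf"],2),b.round())
        if b[0]<320: ms.append(o["pixels"])
    P=prism(547.5,160,np.radians(6.4),54,4,79);q=proj(p,P);print("pred",((q.min(0)+q.max(0))/2).round(1),(q.max(0)-q.min(0)).round(1))
cv2.imwrite("pics/end.png",np.hstack([cv2.resize(ps[0]["image"][170:305,120:285,::-1],(495,405)),cv2.resize(ps[1]["image"][120:240,225:350,::-1],(300,405))]))
p=ps[0]
cv2.imwrite("pics/x.png",ps[0]["image"])
E
```

```text
[547.47469157 -80.76824449 184.97279591] 13.3 75.29408346871969
0.9 [499. 164.  52.  54.]
0.84 [207. 239.  39.  41.]
pred [205.9 238.7] [43.4 41.4]
0.88 [459. 356.  56.  79.]
0.81 [288. 174.  31.  33.]
pred [287.5 178.1] [33. 47.]
```

View pics/end.png

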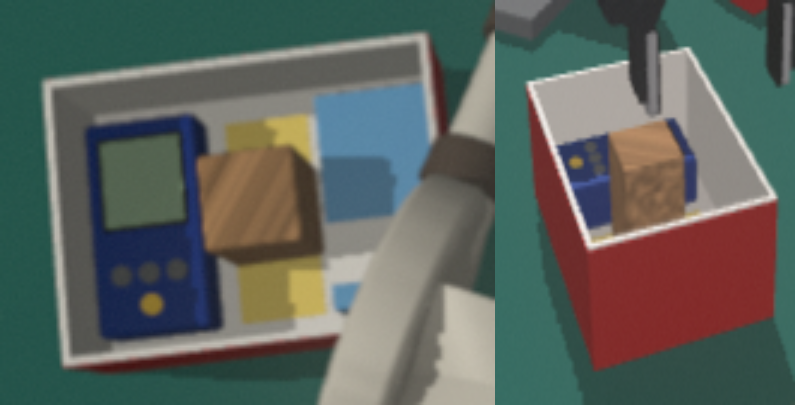

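The medium block stands upright and square on the yellow slip, midway along the space (top crop about (255,200)), between the logger and the light blue box. The gripper is clear of everything, so I'm handing in.

```bash
python3 -c "
from rig import r
print(r.close_job())"
```

```text
the job is handed in; nothing more can be done
None
```

The medium cork block now stands upright and square on the carton floor, about midway along the empty space; I left the other blocks where they stood, and the job was handed in at about 13 s of the 35 s limit.

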